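Shut one beam shutter and zero the power meter

ROBOT

A 6-joint arm with a two-finger parallel gripper is mounted at the origin on the work surface. World frame = base frame: x ahead of the robot, y to its left, z up, the work surface at z = 0. Lengths are in m, angles in rad, forces in N, time in s.
With the tool pointing down it reaches from about 0.35 to 0.975 m from the base axis. Payload 4.9 kg.
Tool frame: the origin (TCP) lies on the mounting face of the last link; the fingertips stand 173 mm ahead of it and the grasp point (between the pads) lies 155 mm ahead of it; z points along the fingers, y is the direction in which the jaws open and shut (so a half turn about z gives the same grasp; the last joint's range is limited). The gripper opens to 85 mm and grips with 20 to 120 N. Pads are 22 mm wide; open, the fingers measure 114 mm over their backs; the gripper's body (76 mm by 85 mm) begins 54 mm behind the grasp point. The pads swing forward as they close: fully open they stand 13 mm farther back than shut.
Start: joints at [-1.458, 0.053, 1.613, -0, 1.476, -0.119], TCP at [0.144, -0.608, 0.405] pointing down, gripper open.
Joint ranges: [-3.01, 3.01], [-1.01, 2.22], [0.06, 2.58], [-1.02, 4.17], [0.09, 2.62], [-3.14, 3.14]. Speed limits (rad/s): [2.57, 2.57, 3.14, 3.14, 3.14, 3.14].

INTERFACE

Orientations are given as a unit quaternion [w, x, y, z].
In Python, from plant import manip gives the robot as it stands.
- The arm moves only by the tool play_rows, never from a script. Its argument "increments" is a list of rows, each an object with "offset": the shift along the tool's x, y, z in mm, a list of three; "twist": the turn about the tool's z in rad; "grip": the opening, from 0 (shut) to 1 (fully open). In form: [{"offset": [dx, dy, dz], "twist": twist, "grip": grip}, ...]. A call has 1 to 5 rows; each row is the pose to reach, as a shift and turn from the pose commanded when the call began, along the tool's axes at that moment; what a row does not reach only later rows make up. A row lasts 1/12 s, in which the tool goes at most 41.7 mm and 7.16 degrees, less where a joint would pass 70% of its speed; a pose out of reach is approached as far as the arm can. A call with a gripper value outside its range is refused whole. The fingers move at their own pace and stop on an object; the grip force is fixed at half the most. Time passes only in rows, so rows that repeat a pose let the fingers close. It gives the time, the measured TCP pose, the force and the opening at its end, in the units of the state.
- manip.state(): the state, without advancing time (a new reading comes with each control period).
- manip.grab_frame(name): name is "scene" or "top"; returns the picture (480x640x3 uint8, blue, green, red); there is no depth.
- manip.get_calibration(name): a dict with "fx", "fy", "cx", "cy" (pixels), "k1" (the pictures are not rectified: a ray, as slopes to the right and down, at radius r is drawn at 1 + k1 r^2 times it, then the intrinsics apply), "T" (4x4, takes a point from camera to world coordinates). Camera axes: x right, y down, z forward; pixel columns grow to the right and rows downward; lengths in m; the calibration is good to about 2 mm. A picture is of the moment at which its call begins. get_calibration takes no time and is no camera call.
- manip.job_done(): hands the job in, once; it reports no verdict.
Trained networks look in the newest picture that a camera, given by its name, has taken for a name from the list of things; names that differ only in an ending like _2 or _b are one class to them, and where a whole thing is asked for, a point or a joint stands for the part that bears it (a point fixed in the world has none). Each returns a list of dicts, best first, with "p" (0 to 1); they miss things now and then, are a little off and sometimes report something else, mostly with a low value. They report only what shows in the picture. A call takes as long as a camera call. They do not tell look-alikes from the thing itself.
- manip.boxes_of(query, camera): "xyz" ([x, y, z] in m, in the coordinates of the camera as it stood for that picture, good to about 4 mm: the middle of the surface that is visible of it).
- manip.tip_of(query, camera): "xyz" ([x, y, z] in m, in the coordinates of the camera as it stood for that picture, good to about 4 mm: a listed point, or the origin of a listed thing).
The state is a dict: "time": time; "joint_pos": joint angles; "joint_vel": joint speeds; "joint_efforts": joint torques, N m; "tool_pos": TCP position; "tool_rot": TCP orientation; "contact_force": force on the tool from outside, world axes, zero at the start; "ft_torque": the same for the moment, N m; "gripper_width": opening from 0.0 (shut) to 1.0 (fully open).
Only numpy, scipy, OpenCV 4.12 (cv2) and the standard library are available. Lean on these libraries where they do the work, as an engineer would, in place of code of your own. Each camera call takes 0.05 s, during which the arm holds its last target. There are 200 camera calls.

TASK

Zero the power meter in the dark: with a fingertip, push the yellow disc of its flip shutter fully upright against its ring, then lightly press the green key on the console all the way down, let it come up and withdraw. Lift nothing, and do not move the red and blue shutters, the other keys, the console or the loose things on the bench.

Things in the scene. Friction and masses are not known exactly. Their poses are not given: they have to be found in the camera images.
- yellow_mount: yellow flip shutter, bolted to the bench: steel foot, black post with a yellow band, and at the top a black aperture ring (outer diameter 48 mm, centre 12 mm along +x and 130 mm up, top of ring 154 mm up). Origin: on the bench, straight below the hinge. Its own -x is the side its disc leans to when open, y is along the hinge; the hinge lies 75 mm above the origin
- yellow_flag (a joint): hinge of the yellow disc, rad: 0 = fully open, leaning 0.7 rad from upright towards the mount's -x; 0.7 = shut, upright against the ring (end stop). A light stiff hinge: it stays where it is left and takes less than 1 N at the disc
- yellow_disc (a point): centre of the yellow disc (34 mm diameter, 5 mm thick), 55 mm from the hinge on a thin stem; the disc's upper rim is 72 mm from the hinge
- red_mount: red flip shutter, bolted to the bench: steel foot, black post with a red band, and at the top a black aperture ring (outer diameter 48 mm, centre 12 mm along +x and 130 mm up, top of ring 154 mm up). Origin: on the bench, straight below the hinge. Its own -x is the side its disc leans to when open, y is along the hinge; the hinge lies 75 mm above the origin
- red_flag (a joint): hinge of the red disc, rad: 0 = fully open, leaning 0.7 rad from upright towards the mount's -x; 0.7 = shut, upright against the ring (end stop). A light stiff hinge: it stays where it is left and takes less than 1 N at the disc
- red_disc (a point): centre of the red disc (34 mm diameter, 5 mm thick), 55 mm from the hinge on a thin stem; the disc's upper rim is 72 mm from the hinge
- blue_mount: blue flip shutter, bolted to the bench: steel foot, black post with a blue band, and at the top a black aperture ring (outer diameter 48 mm, centre 12 mm along +x and 130 mm up, top of ring 154 mm up). Origin: on the bench, straight below the hinge. Its own -x is the side its disc leans to when open, y is along the hinge; the hinge lies 75 mm above the origin
- blue_flag (a joint): hinge of the blue disc, rad: 0 = fully open, leaning 0.7 rad from upright towards the mount's -x; 0.7 = shut, upright against the ring (end stop). A light stiff hinge: it stays where it is left and takes less than 1 N at the disc
- blue_disc (a point): centre of the blue disc (34 mm diameter, 5 mm thick), 55 mm from the hinge on a thin stem; the disc's upper rim is 72 mm from the hinge
- console: grey power-meter console, loose on rubber feet, about 0.9 kg, 115 mm (x) by 200 mm (y), top 44 mm above the bench; dark display on the far half, a row of three round keys on the near half. Origin: centre of its underside
- green_key (a joint): travel of the green key, m: 0 up, 0.006 fully down; sprung, about 4 N at the bottom
- green_key_top (a point): centre of the top face of the green key (24 mm diameter); it moves with the key; in the console's frame the row lies at x = -26 mm, this key 60 mm to +y (the robot's left) of the middle one
- white_key (a joint): travel of the white key, m: 0 up, 0.006 fully down; sprung, about 4 N at the bottom
- white_key_top (a point): centre of the top face of the white key (24 mm diameter); it moves with the key; in the console's frame the row lies at x = -26 mm, this key in the middle, at y = 0
- orange_key (a joint): travel of the orange key, m: 0 up, 0.006 fully down; sprung, about 4 N at the bottom
- orange_key_top (a point): centre of the top face of the orange key (24 mm diameter); it moves with the key; in the console's frame the row lies at x = -26 mm, this key 60 mm to -y (the robot's right) of the middle one
- lens_green: loose lens holder, green glass in a black ring, on a steel foot 44 mm wide, 92 mm tall; origin under the foot
- lens_amber: loose lens holder, the same with amber glass
- optics_jar: loose small jar with a black cap, 44 mm wide, 55 mm tall; origin under it
- hex_driver: loose orange-handled driver lying on the bench, 160 mm long
- lens_tube: loose black tube, 30 mm wide, 30 mm tall; origin under it
- pedestal: loose steel pillar, 25 mm wide, 50 mm tall; origin under it
Things that resemble listed ones, but are neither listed nor needed, are in the scene too. What is shaped like the console but pink or turquoise is not meant.

How it is judged:
By the outcome, as a careful person would: the job done as asked, in the order asked, and still so for the second after the job is handed in, with the robot touching nothing.
It also fails if it takes over 38 s, if anything falls off the work surface, if the arm or the gripper's body presses on something with over 40 N, if the wrist force passes 120 N, or if a joint passes its speed limit or range.

## Working session

There is one attempt and no reset: what is moved stays moved. The work goes in short steps, Python scripts to look and compute and a tool call to move; the robot and the scene stay as the last step left them, time stands still between calls to the robot, and variables do not carry over. Pictures are saved under pics/ and viewed, about 8 in all and at most 12, crops included, and the job is handed in when it is done.

Besides the shell and the picture viewer there is one more tool, called after "Call:" as name([rows], argument=value, ...), one row to a line, values as JSON. play_rows: Moves the arm, as the interface text tells. Its arguments: {"type":"object","properties":{"increments":{"type":"array"}},"required":["increments"]}

```bash
mkdir -p pics; cat > h.py <<'E'
from plant import manip
import numpy as np, cv2
def world(p,cam):
    T=np.array(manip.get_calibration(cam)["T"]); return T[:3,:3]@np.array(p)+T[:3,3]
def pix(p,cam):
    c=manip.get_calibration(cam); T=np.array(c["T"]); q=T[:3,:3].T@(np.array(p)-T[:3,3]); s=q[:2]/q[2]; s=s*(1+c["k1"]*(s@s)); return s[0]*c["fx"]+c["cx"], s[1]*c["fy"]+c["cy"]
def ray(u,v,z,cam):
    c=manip.get_calibration(cam); T=np.array(c["T"])
    K=np.array([[c["fx"],0,c["cx"]],[0,c["fy"],c["cy"]],[0,0,1]])
    s=cv2.undistortPoints(np.array([[[u,v]]],float),K,np.array([c["k1"],0,0,0.]))[0,0]
    d=T[:3,:3]@np.array([s[0],s[1],1]); o=T[:3,3]; return o+d*(z-o[2])/d[2]
E
python3 - <<'E'
from h import *
for c in("scene","top"):
    cv2.imwrite(f"pics/{c}0.png",manip.grab_frame(c))
    print(c,np.round(np.array(manip.get_calibration(c)["T"])[:3,3],3))
    for q in("yellow_mount","yellow_disc","red_mount","blue_mount","console","green_key_top","white_key_top","orange_key_top"):
        for r in manip.tip_of(q,c)[:3]:
            w=world(r["xyz"],c); print(q,round(r["p"],2),np.round(w,3),np.round(pix(w,c)))
s=manip.state();print(s["time"],s["tool_rot"],s["tool_pos"])
E
```

```text
scene [1.296 0.139 0.824]
yellow_mount 0.63 [ 0.565  0.158 -0.005] [443. 305.]
yellow_disc 0.45 [0.535 0.154 0.117] [452. 259.]
console 0.96 [0.341 0.142 0.002] [451. 241.]
console 0.68 [ 0.517 -0.305  0.001] [274. 245.]
console 0.66 [ 0.353 -0.588 -0.   ] [214. 192.]
green_key_top 0.61 [0.345 0.077 0.061] [430. 220.]
green_key_top 0.4 [ 0.414 -0.565  0.067] [206. 186.]
white_key_top 0.59 [ 0.492 -0.309  0.062] [274. 222.]
white_key_top 0.57 [ 0.356 -0.567  0.068] [216. 175.]
white_key_top 0.51 [0.37  0.13  0.064] [449. 229.]
orange_key_top 0.7 [ 0.49  -0.308  0.065] [275. 221.]
orange_key_top 0.6 [ 0.506 -0.364  0.066] [253. 220.]
orange_key_top 0.52 [0.384 0.182 0.066] [469. 236.]
top [ 0.35  -0.133  1.408]
yellow_mount 0.78 [ 0.566  0.154 -0.001] [184. 231.]
yellow_disc 0.61 [0.538 0.155 0.118] [172. 235.]
yellow_disc 0.4 [0.763 0.286 0.002] [135. 150.]
red_mount 0.68 [0.611 0.028 0.002] [238. 212.]
blue_mount 0.93 [0.598 0.283 0.001] [132. 217.]
console 0.94 [ 0.516 -0.3   -0.001] [376. 254.]
console 0.88 [0.344 0.137 0.001] [188. 325.]
console 0.83 [ 0.356 -0.592 -0.003] [498. 322.]
green_key_top 0.61 [ 0.415 -0.564  0.064] [495. 295.]
green_key_top 0.49 [ 0.482 -0.251  0.07 ] [358. 265.]
green_key_top 0.41 [0.347 0.076 0.068] [210. 324.]
white_key_top 0.67 [ 0.494 -0.305  0.063] [382. 260.]
white_key_top 0.64 [0.599 0.286 0.002] [131. 216.]
white_key_top 0.6 [0.366 0.129 0.066] [186. 315.]
orange_key_top 0.58 [ 0.291 -0.563  0.072] [496. 351.]
orange_key_top 0.43 [0.387 0.182 0.067] [163. 305.]
0.9 [-1.71713863e-05  9.93295594e-01  1.15602176e-01 -1.68695636e-05] [ 0.14355761 -0.6082716   0.40469965]
```

View pics/top0.png

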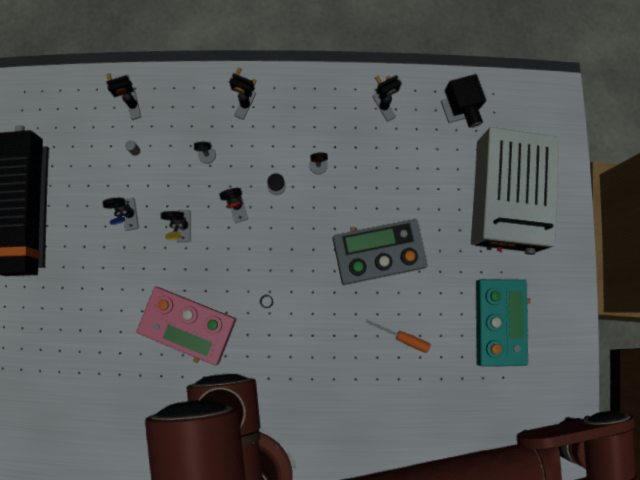

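View pics/scene0.png

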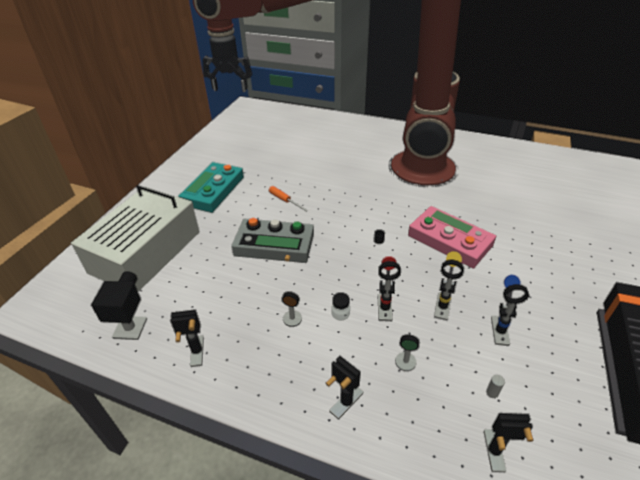

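```bash
python3 - <<'E'
from h import *
t=cv2.imread("pics/top0.png"); s=cv2.imread("pics/scene0.png")
a=cv2.resize(t[195:255,140:200],(400,400),interpolation=cv2.INTER_CUBIC)
b=cv2.resize(s[245:325,415:495],(400,400),interpolation=cv2.INTER_CUBIC)
cv2.imwrite("pics/crop1.png",cv2.convertScaleAbs(np.hstack([a,b]),alpha=1.5))
hsv=cv2.cvtColor(t,cv2.COLOR_BGR2HSV)
def blob(im,x0,y0,x1,y1,lo,hi):
    h=cv2.cvtColor(im,cv2.COLOR_BGR2HSV)[y0:y1,x0:x1]; m=cv2.inRange(h,lo,hi)
    n,l,st,c=cv2.connectedComponentsWithStats(m); k=1+np.argmax(st[1:,4]); return c[k]+[x0,y0],st[k]
for n,im,box,cam in(("top",t,(345,255,372,280),"top"),("scene",s,(288,218,308,236),"scene")):
    c,st=blob(im,*box,(45,90,30),(85,255,255)); print("green",n,c,st,ray(*c,0.05,cam),ray(*c,0.06,cam))
c,st=blob(t,400,248,420,265,(5,120,60),(18,255,255)); print("orange",c,st,ray(*c,0.05,"top"))
c,st=blob(t,155,225,195,250,(20,100,60),(35,255,255)); print("yel",c,st,ray(*c,0.117,"top"))
c,st=blob(s,435,245,470,275,(20,100,60),(35,255,255)); print("yel",c,st,ray(*c,0.117,"scene"))
E
```

```text
green top [357.76530612 266.03061224] [ 8  6 11 11 98] [ 0.48145278 -0.2519985   0.05      ] [ 0.48048452 -0.25112511  0.06      ]
green scene [296.63333333 225.51666667] [ 4  4 10  8 60] [ 0.4721455  -0.25356735  0.05      ] [ 0.48279371 -0.24850073  0.06      ]
orange [409.70967742 255.46236559] [ 5  2 11 12 93] [ 0.50651325 -0.37072739  0.05      ]
yel [172.97959184 235.55102041] [11  7 15  8 98] [0.53677909 0.15457926 0.117     ]
yel [453.78333333 256.45833333] [ 11   7  16  11 120] [0.52475756 0.15559157 0.117     ]
```

View pics/crop1.png

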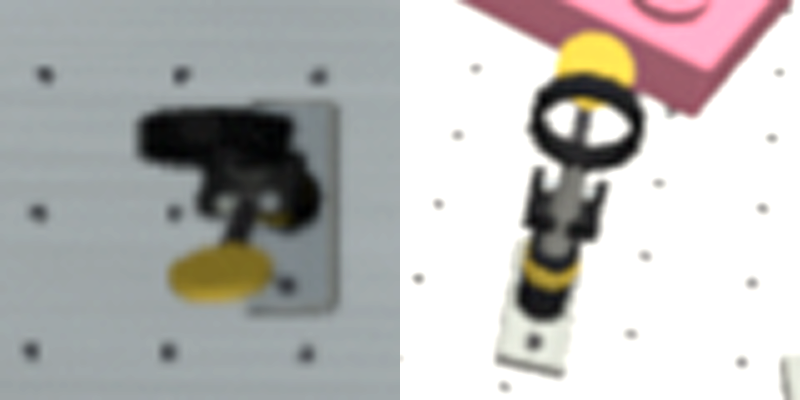

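```bash
python3 - <<'E'
from h import *
print(ray(172.25,215.25,.14,"top"), ray(173.0,235.6,.117,"top"))
R=0
from scipy.spatial.transform import Rotation as Ro
s=manip.state();q=s["tool_rot"];M=Ro.from_quat([*q[1:],q[0]]).as_matrix();print(M.round(4),np.degrees(np.arctan2(M[1,0],M[0,0])))
d=np.array([.455,.155,.40])-s["tool_pos"];print(M.T@d)
E
```

```text
[0.57740223 0.15298279 0.14      ] [0.53667213 0.15452956 0.117     ]
[[ 0.9733  0.2297 -0.    ]
 [ 0.2297 -0.9733  0.    ]
 [-0.     -0.     -1.    ]] 13.276717751930313
[ 0.47840696 -0.67134684  0.00471104]
```

Call:
play_rows([
  {"offset": [0, 0, 0], "twist": 0.116, "grip": 0},
  {"offset": [0, 0, 0], "twist": 0.2317, "grip": 0},
  {"offset": [0, 0, 0], "twist": 0.2317, "grip": 0},
])

```text
time: 1.15
tool_pos: [0.1436, -0.6083, 0.4047]
tool_rot: [0.0, 1.0, -0.001, 0.0]
contact_force: [-0.6, -0.7, -0.1]
gripper_width: 0.604
```

Call:
play_rows([
  {"offset": [32, -25, 0], "twist": 0, "grip": 0},
  {"offset": [64, -50, 0], "twist": 0, "grip": 0},
  {"offset": [96, -75, 0], "twist": 0, "grip": 0},
  {"offset": [128, -100, 0], "twist": 0, "grip": 0},
  {"offset": [160, -125, 0], "twist": 0, "grip": 0},
])

```text
time: 1.57
tool_pos: [0.3047, -0.4819, 0.4049]
tool_rot: [0.0, 1.0, 0.001, 0.0]
contact_force: [0.4, -1.1, -0.2]
gripper_width: 0.004
```

Call:
play_rows([
  {"offset": [28, -30, 0], "twist": 0, "grip": 0},
  {"offset": [54, -60, 0], "twist": 0, "grip": 0},
  {"offset": [78, -92, 0], "twist": 0, "grip": 0},
  {"offset": [102, -124, 0], "twist": 0, "grip": 0},
  {"offset": [124, -158, 0], "twist": 0, "grip": 0},
])

```text
time: 1.98
tool_pos: [0.4285, -0.3236, 0.4049]
tool_rot: [0.0, 1.0, 0.002, 0.0]
contact_force: [1.0, -0.1, -0.6]
gripper_width: 0.004
```

Call:
play_rows([
  {"offset": [3, -40, 0], "twist": 0, "grip": 0},
  {"offset": [6, -80, 0], "twist": 0, "grip": 0},
  {"offset": [9, -120, 0], "twist": 0, "grip": 0},
  {"offset": [12, -160, 0], "twist": 0, "grip": 0},
  {"offset": [15, -200, 0], "twist": 0, "grip": 0},
])

```text
time: 2.4
tool_pos: [0.4422, -0.1234, 0.4049]
tool_rot: [0.0, 1.0, 0.001, 0.0]
contact_force: [0.8, -0.2, 0.8]
gripper_width: -0.002
```

Call:
play_rows([
  {"offset": [3, -40, 0], "twist": 0, "grip": 0},
  {"offset": [6, -80, 0], "twist": 0, "grip": 0},
  {"offset": [9, -120, 0], "twist": 0, "grip": 0},
  {"offset": [12, -160, 0], "twist": 0, "grip": 0},
  {"offset": [15, -200, 0], "twist": 0, "grip": 0},
])

```text
time: 2.82
tool_pos: [0.457, 0.0768, 0.4052]
tool_rot: [0.0, 1.0, 0.002, 0.001]
contact_force: [1.2, 1.3, 0.3]
gripper_width: 0.002
```

Call:
play_rows([
  {"offset": [3, -38, 0], "twist": 0, "grip": 0},
  {"offset": [5, -78, 0], "twist": 0, "grip": 0},
  {"offset": [5, -78, 20], "twist": 0, "grip": 0},
  {"offset": [5, -78, 40], "twist": 0, "grip": 0},
  {"offset": [5, -78, 40], "twist": 0, "grip": 0},
])

```text
time: 3.23
tool_pos: [0.4611, 0.1535, 0.3605]
tool_rot: [0.001, 1.0, 0.002, -0.004]
contact_force: [-1.5, 0.0, -0.8]
gripper_width: -0.001
```

Call:
play_rows([
  {"offset": [0, 0, 20], "twist": 0, "grip": 0},
  {"offset": [0, 0, 42], "twist": 0, "grip": 0},
  {"offset": [0, 0, 64], "twist": 0, "grip": 0},
  {"offset": [0, 0, 64], "twist": 0, "grip": 0},
  {"offset": [0, 0, 64], "twist": 0, "grip": 0},
])

```text
time: 3.65
tool_pos: [0.4624, 0.1523, 0.3005]
tool_rot: [0.0, 1.0, 0.0, -0.001]
contact_force: [-0.0, -0.5, -0.3]
gripper_width: 0.001
```

```bash
python3 - <<'E'
from h import *
s=manip.grab_frame("scene");t=manip.grab_frame("top")
b=cv2.resize(s[200:320,390:510],(400,400),interpolation=cv2.INTER_CUBIC)
a=cv2.resize(t[185:285,120:220],(400,400),interpolation=cv2.INTER_CUBIC)
cv2.imwrite("pics/crop2.png",cv2.convertScaleAbs(np.hstack([a,b]),alpha=1.5))
s=manip.state();print(s["tool_pos"],s["contact_force"])
E
```

```text
[0.46323566 0.15257931 0.30274689] [-0.12630845  0.57576866  0.54091615]
```

View pics/crop2.png

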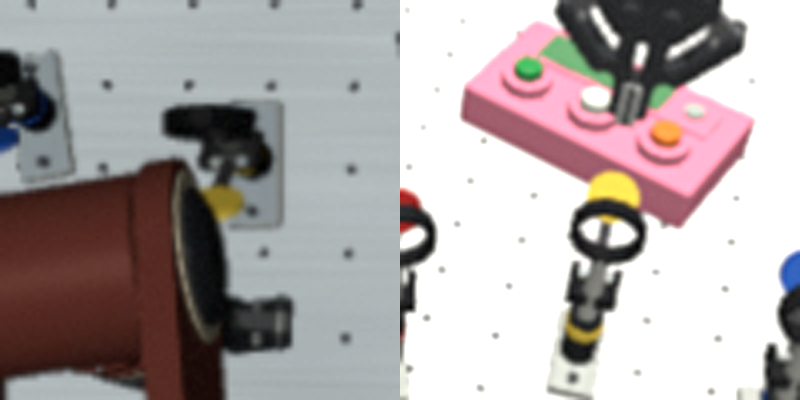

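Call:
play_rows([
  {"offset": [0, -2, 6], "twist": 0, "grip": 0},
  {"offset": [12, -2, 6], "twist": 0, "grip": 0},
  {"offset": [24, -2, 6], "twist": 0, "grip": 0},
  {"offset": [36, -2, 6], "twist": 0, "grip": 0},
  {"offset": [40, -2, 6], "twist": 0, "grip": 0},
])

```text
time: 4.17
tool_pos: [0.504, 0.1548, 0.2962]
tool_rot: [-0.0, 1.0, 0.0, 0.002]
contact_force: [-0.5, -0.0, 0.3]
gripper_width: 0.002
```

Call:
play_rows([
  {"offset": [6, 0, 0], "twist": 0, "grip": 0},
  {"offset": [12, 0, 0], "twist": 0, "grip": 0},
  {"offset": [18, 0, 0], "twist": 0, "grip": 0},
  {"offset": [24, 0, 0], "twist": 0, "grip": 0},
  {"offset": [30, 0, 0], "twist": 0, "grip": 0},
])

```text
time: 4.58
tool_pos: [0.5329, 0.1548, 0.2948]
tool_rot: [-0.0, 1.0, 0.0, -0.0]
contact_force: [-0.6, -0.3, -0.4]
gripper_width: -0.002
```

Call:
play_rows([
  {"offset": [2, 0, 0], "twist": 0, "grip": 0},
  {"offset": [4, 0, 0], "twist": 0, "grip": 0},
  {"offset": [6, 0, 0], "twist": 0, "grip": 0},
  {"offset": [6, 0, 0], "twist": 0, "grip": 0},
  {"offset": [6, 0, 0], "twist": 0, "grip": 0},
])

```text
time: 5.0
tool_pos: [0.5385, 0.1548, 0.2946]
tool_rot: [0.0, 1.0, 0.0, 0.0]
contact_force: [1.1, -0.4, -0.3]
gripper_width: -0.0
```

Continue in small steps watching the force.

Call:
play_rows([
  {"offset": [2, 0, 0], "twist": 0, "grip": 0},
  {"offset": [4, 0, 0], "twist": 0, "grip": 0},
  {"offset": [6, 0, 0], "twist": 0, "grip": 0},
  {"offset": [8, 0, 0], "twist": 0, "grip": 0},
  {"offset": [8, 0, 0], "twist": 0, "grip": 0},
])

```text
time: 5.42
tool_pos: [0.5469, 0.1548, 0.2948]
tool_rot: [-0.0, 1.0, 0.0, 0.0]
contact_force: [-0.3, -0.4, 0.2]
gripper_width: 0.001
```

Call:
play_rows([
  {"offset": [2, 0, 0], "twist": 0, "grip": 0},
  {"offset": [4, 0, 0], "twist": 0, "grip": 0},
  {"offset": [5, 0, 0], "twist": 0, "grip": 0},
  {"offset": [5, 0, 0], "twist": 0, "grip": 0},
])

```text
time: 5.75
tool_pos: [0.5517, 0.1548, 0.2947]
tool_rot: [-0.0, 1.0, 0.0, 0.0]
contact_force: [0.2, -0.2, -0.2]
gripper_width: 0.0
```

```bash
python3 - <<'E'
from h import *
s=manip.grab_frame("scene");t=manip.grab_frame("top")
b=cv2.resize(s[220:300,400:480],(400,400),interpolation=cv2.INTER_CUBIC)
a=cv2.resize(t[195:255,140:200],(400,400),interpolation=cv2.INTER_CUBIC)
cv2.imwrite("pics/crop3.png",cv2.convertScaleAbs(np.hstack([a,b]),alpha=1.5))
s=manip.state();print(s["tool_pos"],s["contact_force"])
E
```

```text
[0.55159092 0.15471947 0.29467153] [ 0.11927051  0.12654624 -0.21185866]
```

View pics/crop3.png

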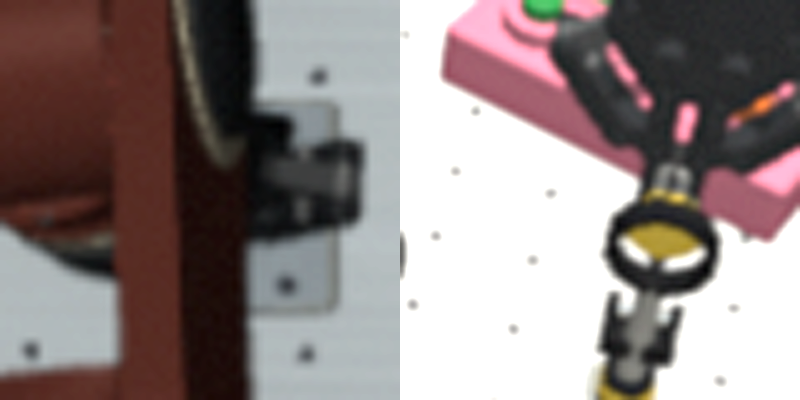

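Call:
play_rows([
  {"offset": [1, 0, 0], "twist": 0, "grip": 0},
  {"offset": [2, 0, 0], "twist": 0, "grip": 0},
  {"offset": [3, 0, 0], "twist": 0, "grip": 0},
  {"offset": [3, 0, 0], "twist": 0, "grip": 0},
])

```text
time: 6.18
tool_pos: [0.5541, 0.1548, 0.2947]
tool_rot: [0.0, 1.0, 0.0, -0.001]
contact_force: [-4.3, 0.2, 3.2]
gripper_width: 0.0
```

Call:
play_rows([
  {"offset": [1, 0, 0], "twist": 0, "grip": 0},
  {"offset": [2, 0, 0], "twist": 0, "grip": 0},
  {"offset": [2, 0, 0], "twist": 0, "grip": 0},
])

```text
time: 6.43
tool_pos: [0.5552, 0.1549, 0.2947]
tool_rot: [0.0, 1.0, 0.0, -0.004]
contact_force: [-11.1, -0.7, 8.2]
gripper_width: 0.0
```

Call:
play_rows([
  {"offset": [1, 0, 0], "twist": 0, "grip": 0},
  {"offset": [2, 0, 0], "twist": 0, "grip": 0},
  {"offset": [2, 0, 0], "twist": 0, "grip": 0},
])

```text
time: 6.68
tool_pos: [0.5563, 0.155, 0.2947]
tool_rot: [0.0, 1.0, 0.0, -0.006]
contact_force: [-19.0, -2.2, 12.3]
gripper_width: 0.001
```

Call:
play_rows([
  {"offset": [-4, 0, 0], "twist": 0, "grip": 0},
  {"offset": [-10, 0, 0], "twist": 0, "grip": 0},
  {"offset": [-25, 0, 0], "twist": 0, "grip": 0},
  {"offset": [-45, 0, 0], "twist": 0, "grip": 0},
  {"offset": [-45, 0, 0], "twist": 0, "grip": 0},
])

```text
time: 7.1
tool_pos: [0.5113, 0.1549, 0.2938]
tool_rot: [0.0, 1.0, 0.0, -0.001]
contact_force: [0.5, 0.2, -0.7]
gripper_width: 0.002
```

```bash
python3 - <<'E'
from h import *
s=manip.grab_frame("scene");t=manip.grab_frame("top")
b=cv2.resize(s[240:300,420:480],(400,400),interpolation=cv2.INTER_CUBIC)
a=cv2.resize(t[195:255,140:200],(400,400),interpolation=cv2.INTER_CUBIC)
cv2.imwrite("pics/crop4.png",cv2.convertScaleAbs(np.hstack([a,b]),alpha=1.5))
for c in("scene","top"):
  for r in manip.tip_of("yellow_disc",c)[:2]: print(c,r["p"],world(r["xyz"],c))
s=manip.state();print(s["tool_pos"],s["contact_force"])
E
```

```text
scene 0.39 [0.56510269 0.15505738 0.12716657]
[0.51401752 0.15475308 0.29510335] [ 0.44428921  0.11870518 -0.81260506]
```

View pics/crop4.png

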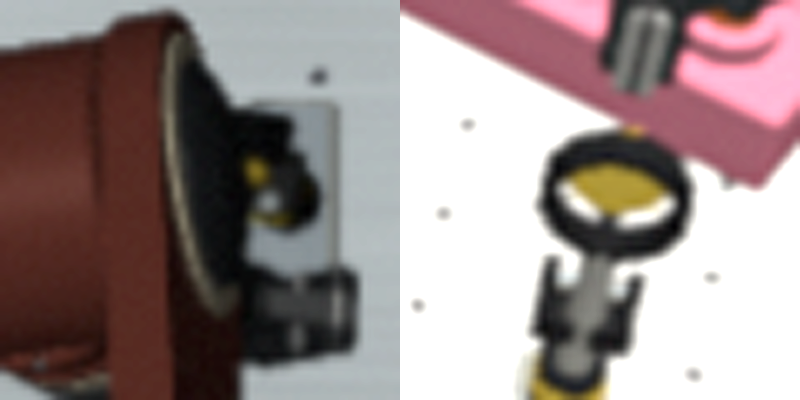

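```bash
python3 - <<'E'
from h import *
for hx in(.565,.57):
  h=np.array([hx,.1545,.075]); rc=np.array(pix(h+[.012,0,.055],"scene")); print(hx,"ring",rc.round(1),"ring top/bot",[np.round(pix(h+[.012,0,z],"scene"),1) for z in(.079,.031)])
  for th in(0,.05,.1,.2,.3,.5,.7):
    f=lambda r:np.round(np.array(pix(h+[-r*np.sin(th),0,r*np.cos(th)],"scene"))-rc,1)
    print(th,"top",f(.072),"bot",f(.038))
E
```

```text
0.565 ring [450.9 268.1] ring top/bot [array([452.9, 260.1]), array([448.9, 275.7])]
0 top [ 2.3 -9.3] bot [-0.6  1.7]
0.05 top [  2.5 -10.4] bot [-0.4  1.1]
0.1 top [  2.7 -11.4] bot [-0.3  0.6]
0.2 top [  3.1 -13.3] bot [-0.1 -0.4]
0.3 top [  3.4 -14.8] bot [ 0.1 -1.2]
0.5 top [  3.8 -16.9] bot [ 0.3 -2.4]
0.7 top [  3.9 -17.7] bot [ 0.4 -3. ]
0.57 ring [450.5 269.7] ring top/bot [array([452.5, 261.7]), array([448.5, 277.3])]
0 top [ 2.3 -9.4] bot [-0.6  1.7]
0.05 top [  2.5 -10.5] bot [-0.4  1.1]
0.1 top [  2.7 -11.5] bot [-0.3  0.5]
0.2 top [  3.1 -13.3] bot [-0.1 -0.4]
0.3 top [  3.4 -14.8] bot [ 0.1 -1.3]
0.5 top [  3.8 -17. ] bot [ 0.3 -2.5]
0.7 top [  3.9 -17.8] bot [ 0.4 -3. ]
```

Call:
play_rows([
  {"offset": [-5, 0, -30], "twist": 0, "grip": 0},
  {"offset": [-10, 0, -60], "twist": 0, "grip": 0},
  {"offset": [-15, 25, -80], "twist": 0, "grip": 0},
  {"offset": [-20, 60, -85], "twist": 0, "grip": 0},
  {"offset": [-25, 98, -85], "twist": 0, "grip": 0},
])

```text
time: 7.72
tool_pos: [0.4895, 0.0563, 0.3834]
tool_rot: [0.0, 1.0, 0.001, 0.003]
contact_force: [0.2, -0.1, 0.0]
gripper_width: 0.0
```

Call:
play_rows([
  {"offset": [-2, 40, 0], "twist": 0, "grip": 0},
  {"offset": [-4, 80, 0], "twist": 0, "grip": 0},
  {"offset": [-6, 120, 0], "twist": 0, "grip": 0},
  {"offset": [-8, 160, 0], "twist": 0, "grip": 0},
  {"offset": [-8, 200, 0], "twist": 0, "grip": 0},
])

```text
time: 8.13
tool_pos: [0.4804, -0.1455, 0.3803]
tool_rot: [0.0, 1.0, -0.0, 0.001]
contact_force: [0.9, 0.5, -0.9]
gripper_width: 0.001
```

Call:
play_rows([
  {"offset": [0, 40, 0], "twist": 0, "grip": 0},
  {"offset": [0, 80, 0], "twist": 0, "grip": 0},
  {"offset": [0, 108, 0], "twist": 0, "grip": 0},
  {"offset": [0, 108, 40], "twist": 0, "grip": 0},
  {"offset": [0, 108, 60], "twist": 0, "grip": 0},
])

```text
time: 8.55
tool_pos: [0.4805, -0.2537, 0.3183]
tool_rot: [0.0, 1.0, -0.002, 0.0]
contact_force: [-1.1, 0.9, -2.6]
gripper_width: 0.002
```

```bash
python3 - <<'E'
from h import *
s=manip.state();print(s["tool_pos"],s["contact_force"],s["time"])
E
```

```text
[ 0.48051132 -0.25372606  0.3182836 ] [-1.13573975  0.93789415 -2.61802875] 8.55
```

Call:
play_rows([
  {"offset": [0, -2, 25], "twist": 0, "grip": 0},
  {"offset": [0, -2, 45], "twist": 0, "grip": 0},
  {"offset": [0, -2, 63], "twist": 0, "grip": 0},
  {"offset": [0, -2, 63], "twist": 0, "grip": 0},
  {"offset": [0, -2, 63], "twist": 0, "grip": 0},
])

```text
time: 8.97
tool_pos: [0.4806, -0.2495, 0.2559]
tool_rot: [-0.001, 1.0, -0.0, -0.001]
contact_force: [-0.0, 0.5, 0.8]
gripper_width: 0.003
```

```bash
python3 - <<'E'
from h import *
s=manip.grab_frame("scene");t=manip.grab_frame("top")
b=cv2.resize(s[190:270,240:320],(400,400),interpolation=cv2.INTER_CUBIC)
a=cv2.resize(t[215:295,325:405],(400,400),interpolation=cv2.INTER_CUBIC)
cv2.imwrite("pics/crop5.png",cv2.convertScaleAbs(np.hstack([a,b]),alpha=1.5))
s=manip.state();print(s["tool_pos"],s["contact_force"])
tip=s["tool_pos"]-np.array([0,0,.173]);print(pix(tip,"scene"),pix([.481,-.251,.058],"scene"))
E
```

```text
[ 0.48130738 -0.24985417  0.25828157] [ 0.07812934 -0.48315611  0.13039144]
(np.float64(295.86068024339755), np.float64(217.66422455396705)) (np.float64(296.06663505726016), np.float64(225.47338393201218))
```

View pics/crop5.png

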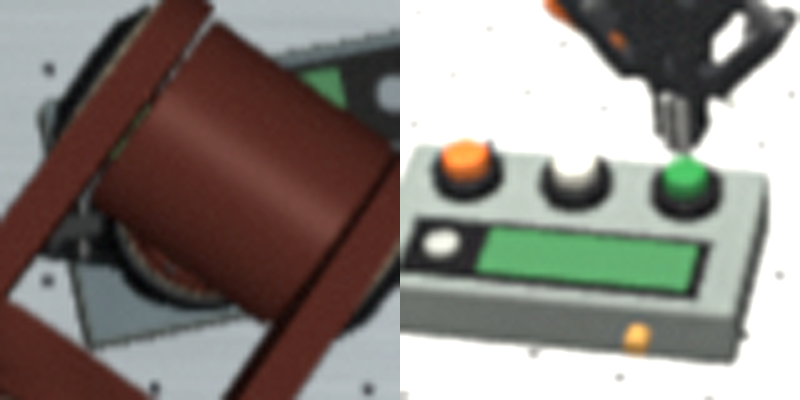

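Call:
play_rows([
  {"offset": [0, 0, 4], "twist": 0, "grip": 0},
  {"offset": [0, 0, 8], "twist": 0, "grip": 0},
  {"offset": [0, 0, 12], "twist": 0, "grip": 0},
  {"offset": [0, 0, 15], "twist": 0, "grip": 0},
  {"offset": [0, 0, 15], "twist": 0, "grip": 0},
])

```text
time: 9.48
tool_pos: [0.4802, -0.249, 0.2409]
tool_rot: [-0.0, 1.0, 0.0, -0.001]
contact_force: [-1.1, 0.5, -0.3]
gripper_width: 0.0
```

Call:
play_rows([
  {"offset": [0, 0, 1], "twist": 0, "grip": 0},
  {"offset": [0, 0, 2], "twist": 0, "grip": 0},
  {"offset": [0, 0, 3], "twist": 0, "grip": 0},
  {"offset": [0, 0, 3], "twist": 0, "grip": 0},
])

```text
time: 9.82
tool_pos: [0.4806, -0.2493, 0.2388]
tool_rot: [0.0, 1.0, 0.0, 0.0]
contact_force: [0.3, -0.3, 0.8]
gripper_width: -0.002
```

Call:
play_rows([
  {"offset": [0, 0, 1], "twist": 0, "grip": 0},
  {"offset": [0, 0, 2], "twist": 0, "grip": 0},
  {"offset": [0, 0, 3], "twist": 0, "grip": 0},
  {"offset": [0, 0, 3], "twist": 0, "grip": 0},
])

```text
time: 10.15
tool_pos: [0.4806, -0.2493, 0.2358]
tool_rot: [0.0, 1.0, 0.0, 0.0]
contact_force: [-0.2, 1.0, 2.5]
gripper_width: -0.001
```

Call:
play_rows([
  {"offset": [0, 0, 1], "twist": 0, "grip": 0},
  {"offset": [0, 0, 2], "twist": 0, "grip": 0},
  {"offset": [0, 0, 2], "twist": 0, "grip": 0},
])

```text
time: 10.4
tool_pos: [0.4806, -0.2493, 0.2338]
tool_rot: [0.0, 1.0, 0.0, 0.0]
contact_force: [-1.0, 0.4, 3.7]
gripper_width: -0.001
```

Call:
play_rows([
  {"offset": [0, 0, 1], "twist": 0, "grip": 0},
  {"offset": [0, 0, 1], "twist": 0, "grip": 0},
  {"offset": [0, 0, 1], "twist": 0, "grip": 0},
])

```text
time: 10.65
tool_pos: [0.4807, -0.2493, 0.2334]
tool_rot: [0.0, 1.0, 0.0, 0.0]
contact_force: [-2.2, 1.5, 6.2]
gripper_width: 0.002
```

Call:
play_rows([
  {"offset": [0, 0, 1], "twist": 0, "grip": 0},
  {"offset": [0, 0, 1], "twist": 0, "grip": 0},
  {"offset": [0, 0, 1], "twist": 0, "grip": 0},
])

```text
time: 10.9
tool_pos: [0.4808, -0.2494, 0.2333]
tool_rot: [-0.0, 1.0, 0.0, -0.0]
contact_force: [-4.7, 3.2, 10.6]
gripper_width: -0.003
```

Call:
play_rows([
  {"offset": [0, 0, -3], "twist": 0, "grip": 0},
  {"offset": [0, 0, -6], "twist": 0, "grip": 0},
  {"offset": [0, 0, -10], "twist": 0, "grip": 0},
  {"offset": [0, 0, -25], "twist": 0, "grip": 0},
  {"offset": [0, 0, -50], "twist": 0, "grip": 0},
])

```text
time: 11.32
tool_pos: [0.4792, -0.2484, 0.2785]
tool_rot: [-0.002, 1.0, 0.0, -0.003]
contact_force: [0.8, -0.6, 0.0]
gripper_width: -0.003
```

Call:
play_rows([
  {"offset": [0, 5, -40], "twist": 0, "grip": 0},
  {"offset": [-10, 20, -80], "twist": 0, "grip": 0},
  {"offset": [-30, 55, -100], "twist": 0, "grip": 0},
  {"offset": [-55, 85, -110], "twist": 0, "grip": 0},
  {"offset": [-85, 110, -110], "twist": 0, "grip": 0},
])

```text
time: 11.73
tool_pos: [0.3961, -0.3603, 0.3957]
tool_rot: [0.003, 1.0, 0.001, 0.002]
contact_force: [0.9, -0.6, -0.6]
gripper_width: 0.003
```

Call:
play_rows([
  {"offset": [-25, 32, 0], "twist": 0, "grip": 0},
  {"offset": [-50, 64, 0], "twist": 0, "grip": 0},
  {"offset": [-75, 96, 0], "twist": 0, "grip": 0},
  {"offset": [-100, 128, 0], "twist": 0, "grip": 0},
  {"offset": [-100, 128, 0], "twist": 0, "grip": 0},
])

```text
time: 12.15
tool_pos: [0.292, -0.4907, 0.3911]
tool_rot: [0.001, 1.0, -0.003, -0.001]
contact_force: [0.9, 0.4, 0.3]
gripper_width: -0.002
```

```bash
python3 - <<'E'
from h import *
s=manip.grab_frame("scene");t=manip.grab_frame("top")
s0=cv2.imread("pics/scene0.png");t0=cv2.imread("pics/top0.png")
def cr(i,x,y,w):return cv2.resize(i[y:y+w,x:x+w],(300,300),interpolation=cv2.INTER_CUBIC)
R=lambda a,b:np.vstack([np.hstack([cr(i,325,215,80),cr(i,140,195,60)]) for i in (a,)]+[np.hstack([cr(b,230,190,90),cr(b,420,240,60)])])
cv2.imwrite("pics/crop6.png",cv2.convertScaleAbs(R(t,s),alpha=1.4))
for r in manip.tip_of("console","top")[:3]: print(r["p"],world(r["xyz"],"top").round(3))
d=np.abs(t.astype(int)-t0).max(2);m=(d>45).astype(np.uint8)
n,l,st,c=cv2.connectedComponentsWithStats(m);print([list(x) for x in st[1:] if x[4]>8])
z=manip.state();print(z["tool_pos"],z["contact_force"],z["time"])
E
```

```text
0.97 [ 0.346  0.139 -0.001]
0.93 [ 0.516 -0.301 -0.001]
0.75 [ 0.354 -0.591  0.002]
[[np.int32(164), np.int32(218), np.int32(15), np.int32(6), np.int32(53)], [np.int32(165), np.int32(227), np.int32(16), np.int32(13), np.int32(127)], [np.int32(285), np.int32(317), np.int32(325), np.int32(163), np.int32(26998)], [np.int32(205), np.int32(374), np.int32(56), np.int32(58), np.int32(1722)], [np.int32(57), np.int32(378), np.int32(143), np.int32(102), np.int32(5298)], [np.int32(201), np.int32(387), np.int32(20), np.int32(11), np.int32(31)], [np.int32(188), np.int32(397), np.int32(20), np.int32(18), np.int32(58)], [np.int32(164), np.int32(415), np.int32(42), np.int32(5), np.int32(63)], [np.int32(200), np.int32(416), np.int32(10), np.int32(25), np.int32(36)], [np.int32(611), np.int32(421), np.int32(10), np.int32(3), np.int32(17)], [np.int32(183), np.int32(422), np.int32(16), np.int32(28), np.int32(258)], [np.int32(611), np.int32(424), np.int32(9), np.int32(11), np.int32(79)], [np.int32(240), np.int32(433), np.int32(14), np.int32(4), np.int32(18)], [np.int32(610), np.int32(435), np.int32(10), np.int32(45), np.int32(388)], [np.int32(150), np.int32(438), np.int32(11), np.int32(26), np.int32(58)], [np.int32(164), np.int32(460), np.int32(24), np.int32(20), np.int32(322)]]
[ 0.29584503 -0.48676787  0.39089913] [ 0.36533549  0.99300917 -0.03953918] 12.3
```

View pics/crop6.png

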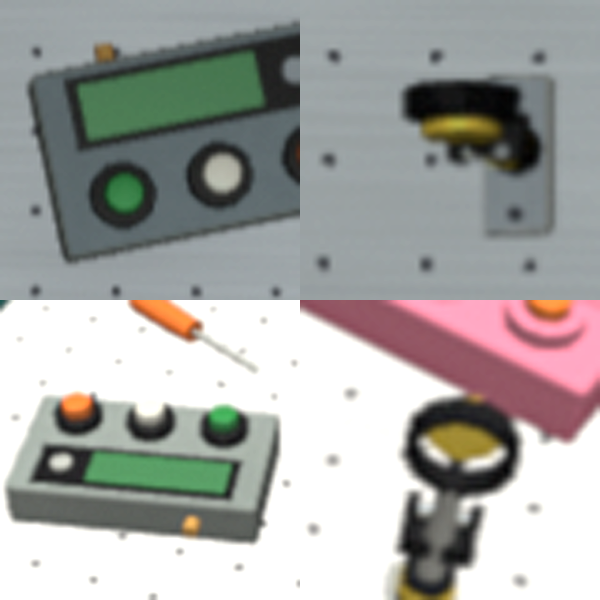

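```bash
python3 -c "
from plant import manip
print(manip.job_done())"
```

```text
the job is handed in; nothing more can be done
None
```

I shut the yellow shutter first, then pressed the green key on the grey console and withdrew. The job was handed in at about 12.3 s, with the arm clear of everything. No verdict was reported.

- **Yellow disc:** I pushed it with the closed fingertips until it met a hard stop, at about 19 N along x. The last top and scene pictures show it flat against its ring, and the projected disc position agrees with upright.
- **Green key:** Contact came at a tip height of about 66 mm. The key travelled about 6 mm, reading roughly 3.7 N just before it stopped dead, and I pressed on to about 10.6 N. It shows raised again in both pictures.
- **Nothing else moved:** Comparing the top view before and after, only the yellow disc and the arm changed. The console was found within 1 mm of its first position.
- **Network check:** After the push, the top-camera network no longer reported the yellow disc, because the arm covered it. The scene camera put it at about (0.565, 0.155, 0.127), which fits upright. No check disagreed.

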